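# Switch the coax changeover box to the third slot

### The arm

A 7-joint arm with a two-finger parallel gripper is mounted at the origin on the work surface. World frame = base frame: x ahead of the robot, y to its left, z up, the work surface at z = 0. Lengths are in m, angles in rad, forces in N, time in s.
With the tool pointing down it reaches from about 0.4 to 0.85 m from the base axis. Payload 10.4 kg.
Tool frame: the origin (TCP) lies between the finger pads; the fingertips stand 17 mm ahead of it and the grasp point (between the pads) lies 2 mm behind it; x points along the fingers, y is the direction in which the jaws open and shut, and the axes are right-handed (so a half turn about x gives the same grasp; the last joint's range is limited). The gripper opens to 87 mm and grips with 3 to 60 N. Pads are 19 mm wide; open, the fingers measure 117 mm over their backs; the gripper's body (75 mm by 190 mm) begins 51 mm behind the grasp point.
Start: joints at [1.12, 0.332, -0.065, 1.46, 0.022, 1.35, -0.088], TCP at [0.259, -0.569, 0.24] pointing down, gripper open.
Joint ranges: [-2.6, 2.6], [-0.5, 2.12], [-1.47, 1.34], [0.16, 2.42], [-1.27, 4.41], [0.06, 2.06], [-2.6, 2.6]. Speed limits (rad/s): [2.22, 2.22, 2.79, 2.79, 3.14, 3.14, 3.14].

### API

Orientations are given as a unit quaternion [x, y, z, w].
In Python, from bench import r, optics, close_job gives the robot as it stands.
- The arm moves only by the shell command python3 -m inch 'ROWS' [OPENING] [FORCE]. ROWS is JSON, a list of rows, each an object with "translation": the shift along the tool's x, y, z in cm, a list of three; "spin": the turn about the tool's x in degrees. In form: [{"translation": [tx, ty, tz], "spin": spin}, ...]. A call has 1 to 20 rows; each row shifts and turns the pose as measured when the row begins, along the tool's axes as they then stand; what a row does not reach is not made up. A row lasts 1/8 s, in which the tool goes at most 62.5 mm and 10.7 degrees, less where a joint would pass 70% of its speed; a pose out of reach is approached as far as the arm can. A call is refused whole if a number of a shift passes 6.25 or a number of a turn 10.7, either way. A call with a gripper value outside its range is refused whole. OPENING is the closure, from 0 (fully open) to 1 (shut), set as the call begins (- or left out, the last holds). The fingers move at their own pace and stop on an object; FORCE is the grip in N (left out, the last holds). Time passes only in rows, so rows that do not move let the fingers close. It gives the time, the measured TCP pose, the force and the opening at its end, in the units of the state.
- r.read_state(): the state, without advancing time (a new reading comes with each control period).
- optics.camera(name): name is "side" or "top"; returns the picture (420x560x3 uint8, red, green, blue); there is no depth.
- optics.camera_model(name): a dict with "camera_matrix" (3x3 intrinsics, pixels), "dist" ([k1, k2, p1, p2, k3] as OpenCV has them; the pictures are not rectified), "world_from_camera" (4x4, takes a point from camera to world coordinates). Camera axes: x right, y down, z forward; pixel columns grow to the right and rows downward; lengths in m; the calibration is good to about 2 mm. A picture is of the moment at which its call begins. camera_model takes no time and is no camera call.
- close_job(): hands the job in, once; it reports no verdict.
The state is a dict: "time": time; "joint_positions": joint angles; "joint_vel": joint speeds; "joint_torque": joint torques, N m; "ee_pos": TCP position; "eef_rot": TCP orientation; "ft_force": force on the tool from outside, world axes, zero at the start; "torque": the same for the moment, N m; "width": finger opening in m.
Only numpy, scipy, OpenCV 4.12 (cv2) and the standard library are available. Lean on these libraries where they do the work, as an engineer would, in place of code of your own. Each camera call takes 0.05 s, during which the arm holds its last target.

### The job

Switch the changeover box on the bench over to the dummy load: with the fingertips, push its ball-topped lever through the H-shaped gate - to the neutral passage, across to the right-hand side, then forward, fully home in the third slot (far right as seen from the robot's side, marked with three pips) - and take the hand away. Only push the lever, do not pull it up out of its lock, and leave the brass terminator, mug, jar and screwdriver standing where they are.

Things in the scene. Friction and masses are not known exactly. Their poses are not given: they have to be found in the camera images.
- unit: Grey metal changeover box, 240 (x) x 300 (y) x 110 mm high, fixed to the bench, turned up to 24 degrees. Origin: centre of its underside; its x axis points forward (away from the robot), y left, z up. A steel plate in its flat top has an H-shaped gate. Slots: 1 far left, 2 near left, 3 far right, 4 near right, marked with 1 to 4 black pips. Sockets stick out 18 mm from its far face.
- gate_middle (a point): Middle of the H gate, level with the box's top (110 mm above the bench). A left and a right lane run along the box's x, 20.4 mm either side of here, 15 mm wide and 52 mm long, joined at their middles by the neutral cross passage along y, 18 mm wide.
- knob (a point): Centre of the lever's black ball knob (40 mm diameter) on a 10 mm stem with an 18 mm collar under the ball. It is 170 mm from the pivot, which lies 80 mm below gate_middle: 200 mm above the bench when upright, 10 mm lower in slot 3. About 2 N at the knob moves it; the stem stops at the gate's walls; the lever stays where it is left.
- slot3_home (a point): Where the knob's centre is when the lever is fully home in the third slot (a fixed point of the box).
- lever_across (a joint): Sideways tilt of the lever, rad: positive to the right (the box's -y), about -0.25 in the left lane, +0.25 in the right lane, with about 0.03 of play. It can change sides only while lever_forward is within about 0.05 of 0. Starts in the left lane.
- lever_forward (a joint): Forward tilt of the lever, rad: positive away from the robot (the box's +x); 0 in the neutral passage, about +0.25 fully forward and -0.25 fully back. Starts anywhere in the left lane.
- lever_lift (a joint): How far the lever is pulled up along its stem, m: 0 as it should be, 0.02 at most; a spring (7 N, growing by 6 N per 10 mm) keeps it down.
- terminator: Loose brass cylinder, 26 mm diameter, 42 mm high, standing on the box's top to the left of the gate. Origin: centre of its underside. Leave it alone.
- mug: Loose white mug, 80 mm diameter, 90 mm high, standing on the bench to the left of the box. Origin: centre of its underside. Leave it alone.
- jar: Loose glass jar with a steel lid, 64 mm diameter, 75 mm high, standing on the bench to the right of the box. Origin: centre of its underside. Leave it alone.
- screwdriver: Loose grey-handled screwdriver lying on the bench to the right of the box, beyond the jar. Origin: under its middle, x along it. Leave it alone.

How it is judged:
By the outcome, as a careful person would: the job done as asked, in the order asked, and still so for the second after the job is handed in, with the robot touching nothing.
It also fails if it takes over 64 s, if anything falls off the work surface, if the arm or the gripper's body presses on something with over 40 N, if the wrist force passes 120 N, or if a joint passes its speed limit or range.

## Working session

There is one attempt and no reset: what is moved stays moved. The work goes in short steps, Python scripts to look and compute and a shell command to move; the robot and the scene stay as the last step left them, time stands still between calls to the robot, and variables do not carry over. Pictures are saved under pics/ and viewed, and the job is handed in when it is done.

```bash
ls; mkdir -p pics
python3 - <<'E'
from bench import r, optics
import cv2, numpy as np
np.set_printoptions(precision=4,suppress=True)
s=r.read_state()
for k,v in s.items(): print(k,np.round(v,4))
for n in ("top","side"):
    im=optics.camera(n); cv2.imwrite(f"pics/{n}0.png",im[:,:,::-1])
    m=optics.camera_model(n)
    for k,v in m.items(): print(n,k,np.array(v))
E
```

```text
pics
time 0.0
joint_positions [ 1.1204  0.3329 -0.0647  1.461   0.0216  1.3499 -0.0885]
joint_vel [ 0.0006  0.0012 -0.0001  0.0012  0.0007 -0.0013  0.0009]
joint_torque [ -0.0001 -62.3254   0.0246 -38.9892  -0.0612   0.0398   0.0002]
ee_pos [ 0.2591 -0.5683  0.2387]
eef_rot [-0.6908 -0.1506  0.6911 -0.1496]
ft_force [-0.3551 -0.1087 -0.0777]
torque [-0.0106 -0.0167  0.0256]
width 0.0869
top camera_matrix [[444.2029   0.     279.3842]
 [  0.     444.2029 205.9168]
 [  0.       0.       1.    ]]
top dist [0.0012 0.     0.     0.     0.    ]
top world_from_camera [[-0.0245 -0.9987  0.0451  0.5039]
 [-0.9996  0.0238 -0.0174  0.0448]
 [ 0.0163 -0.0455 -0.9988  1.1156]
 [ 0.      0.      0.      1.    ]]
side camera_matrix [[385.4297   0.     280.5832]
 [  0.     385.4297 210.6314]
 [  0.       0.       1.    ]]
side dist [-0.0649  0.      0.      0.      0.    ]
side world_from_camera [[-0.9987 -0.0153  0.0486  0.5254]
 [-0.0467  0.6569 -0.7525  0.733 ]
 [-0.0204 -0.7538 -0.6567  0.7559]
 [ 0.      0.      0.      1.    ]]
```

View pics/top0.png

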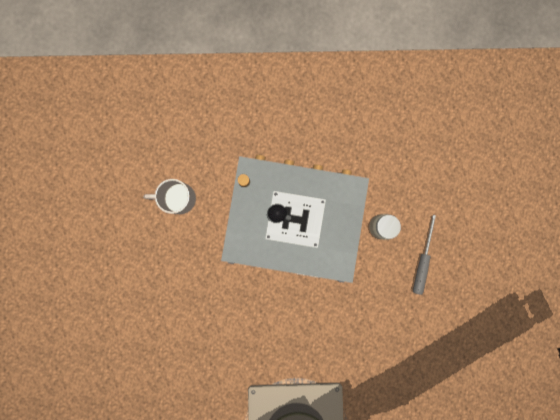

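View pics/side0.png

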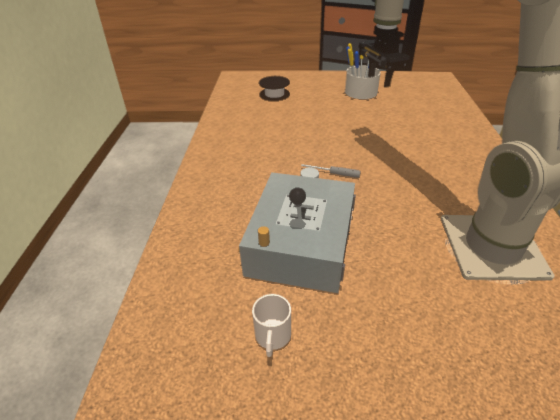

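The top view shows the box's top with corners near (238,157), (368,178), (355,282), (222,262) and the white plate centred near (297,219). The knob is at (277,213), terminator (243,181), mug (174,197), jar (386,227) and screwdriver (424,260). In the side view the knob is at (298,196). Next I'll measure these.

```bash
cat > h.py <<'E'
import cv2, numpy as np
from bench import r, optics
np.set_printoptions(precision=4,suppress=True)
def ray(n,px):
    m=optics.camera_model(n);K=np.array(m["camera_matrix"]);T=np.array(m["world_from_camera"])
    u=cv2.undistortPoints(np.array([[px]],float),K,np.array(m["dist"]))[0,0]
    d=T[:3,:3]@np.array([u[0],u[1],1]);return T[:3,3],d/np.linalg.norm(d)
def onz(n,px,z):
    o,d=ray(n,px);return o+d*(z-o[2])/d[2]
def cross(p1,p2):
    o1,d1=ray("top",p1);o2,d2=ray("side",p2)
    A=np.stack([d1,-d2],1);t=np.linalg.lstsq(A,o2-o1,rcond=None)[0]
    a,b=o1+d1*t[0],o2+d2*t[1];return (a+b)/2,np.linalg.norm(a-b)
def proj(n,P):
    m=optics.camera_model(n);T=np.linalg.inv(np.array(m["world_from_camera"]))
    return cv2.projectPoints(np.array([P],float),cv2.Rodrigues(T[:3,:3])[0],T[:3,3],np.array(m["camera_matrix"]),np.array(m["dist"]))[0][0,0]
E
python3 - <<'E'
import cv2,numpy as np
a=cv2.imread('pics/top0.png')[150:290,215:375];cv2.imwrite('pics/topc.png',cv2.resize(a,None,fx=4,fy=4,interpolation=cv2.INTER_CUBIC))
a=cv2.imread('pics/side0.png')[165:295,235:375];cv2.imwrite('pics/sidec.png',cv2.resize(a,None,fx=4,fy=4,interpolation=cv2.INTER_CUBIC))
from h import *
im=cv2.imread('pics/top0.png');hsv=cv2.cvtColor(im,cv2.COLOR_BGR2HSV)
# box: low saturation inside roi
m=np.zeros(im.shape[:2],np.uint8);roi=(slice(140,300),slice(205,375))
m[roi]=(hsv[roi][:,:,1]<70).astype(np.uint8)*255
c=max(cv2.findContours(m,cv2.RETR_EXTERNAL,cv2.CHAIN_APPROX_NONE)[0],key=cv2.contourArea)
print("box",cv2.contourArea(c),cv2.approxPolyDP(c,8,True)[:,0].tolist())
p=np.zeros_like(m);p[roi]=((im[roi].min(2)>170)*255).astype(np.uint8)
cs=cv2.findContours(p,cv2.RETR_EXTERNAL,cv2.CHAIN_APPROX_NONE)[0]
c=max(cs,key=cv2.contourArea);print("plate",cv2.contourArea(c),cv2.minAreaRect(c),cv2.approxPolyDP(c,4,True)[:,0].tolist())
E
```

```text
box 13893.5 [[240, 156], [221, 260], [352, 282], [368, 178]]
plate 1836.5 ((295.0946044921875, 218.93243408203125), (53.75846862792969, 49.81289291381836), 9.462321281433105) [[273, 191], [271, 204], [290, 205], [291, 213], [299, 215], [307, 208], [305, 233], [298, 230], [299, 224], [289, 223], [287, 230], [281, 222], [268, 221], [265, 238], [317, 247], [325, 199]]
```

View pics/topc.png

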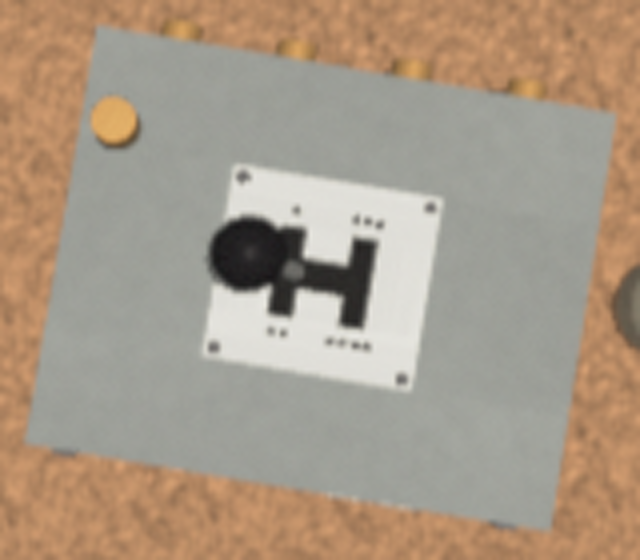

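View pics/sidec.png

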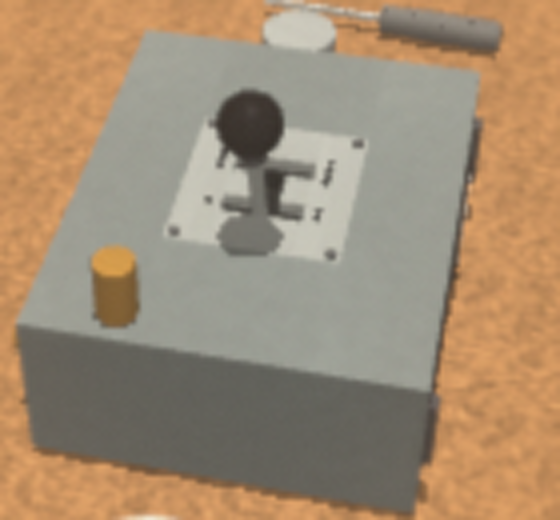

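Run:
```python
from h import *
f=lambda p:(np.array(p)-1.5)/4+[215,150]
g=lambda p:(np.array(p)-1.5)/4+[235,165]
C=np.array([onz("top",f(p),.11) for p in [(97,28),(614,112),(552,528),(27,443)]])
P=np.array([onz("top",f(p),.11) for p in [(234,164),(442,198),(412,390),(204,356)]])
H=np.array([onz("top",f(p),.11) for p in [(292,228),(366,240),(352,328),(280,317)]])
for n,Q in (("box",C),("plate",P),("H",H)):
    y=((Q[0]-Q[1])+(Q[3]-Q[2]))/2; x=((Q[0]-Q[3])+(Q[1]-Q[2]))/2
    print(n,Q.mean(0),"len x,y",np.linalg.norm(x),np.linalg.norm(y),"yaw",np.degrees([np.arctan2(x[1],x[0]),np.arctan2(-y[0],y[1])]))
S=np.array([onz("side",g(p),.11) for p in [(148,32),(478,74),(432,388),(20,325)]])
print("side box",S,S.mean(0)); print(C)
Sp=np.array([onz("side",g(p),.11) for p in [(208,116),(366,140),(338,262),(165,236)]]); print("side plate",Sp.mean(0))
def blob(n,im,roi,th):
    m=np.zeros(im.shape[:2],np.uint8);m[roi]=(im[roi].max(2)<th)*255
    m=cv2.morphologyEx(m,cv2.MORPH_OPEN,cv2.getStructuringElement(cv2.MORPH_ELLIPSE,(9,9)))
    c=max(cv2.findContours(m,cv2.RETR_EXTERNAL,cv2.CHAIN_APPROX_NONE)[0],key=cv2.contourArea)
    return cv2.minEnclosingCircle(c)
a=blob("top",cv2.imread('pics/top0.png'),(slice(195,235),slice(255,300)),75)
b=blob("side",cv2.imread('pics/side0.png'),(slice(180,210),slice(280,320)),75)
print(a,b,cross(a[0],b[0]))
```

```text
box [ 0.5193 -0.0082  0.11  ] len x,y 0.23820949643967412 0.2989507207878431 yaw [-10.5318 -10.5976]
plate [ 0.5192 -0.0083  0.11  ] len x,y 0.11003674428762857 0.11938384308663338 yaw [-10.388  -10.6683]
H [ 0.5184 -0.0079  0.11  ] len x,y 0.05064518593496034 0.04185997791528049 yaw [ -9.8631 -10.3383]
side box [[ 0.6068 -0.173   0.11  ]
 [ 0.3749 -0.1276  0.11  ]
 [ 0.428   0.1612  0.11  ]
 [ 0.6624  0.1194  0.11  ]] [ 0.518 -0.005  0.11 ]
[[ 0.6637  0.1167  0.11  ]
 [ 0.609  -0.1766  0.11  ]
 [ 0.3745 -0.1337  0.11  ]
 [ 0.4298  0.1607  0.11  ]]
side plate [ 0.5188 -0.0067  0.11  ]
((277.5, 213.0), 9.962529182434082) ((297.0, 196.10714721679688), 7.892960548400879) (array([0.5312, 0.033 , 0.1906]), np.float64(0.0003716104580403463))
```

```bash
cat >> h.py <<'E'
from scipy.spatial.transform import Rotation as R
G=np.array([.519,-.0075,.11]);YAW=np.radians(-10.5)
B=R.from_euler('z',YAW).as_matrix()
def tobox(p): return B.T@(np.array(p)-G)   # z relative to the top
def show(target_box=None):
    s=r.read_state();p=np.array(s["ee_pos"]);Rt=R.from_quat(s["eef_rot"]).as_matrix()
    print("t",round(s["time"],2),"p",p,"box",tobox(p)*1000,"F",np.array(s["ft_force"]),"w",round(s["width"],4))
    ry=Rt[:,1];a=np.degrees(np.arctan2(ry[1],ry[0]));yb=90+np.degrees(YAW)
    print("tool axes cols in box",(B.T@Rt).round(3).tolist(),"tool y heading",a,"box y",yb)
    if target_box is not None:
        d=G+B@(np.array(target_box)/1000)-p;print("dist tool cm",Rt.T@d*100,"world",d)
E
python3 - <<'E'
from h import *
print("knob box",tobox([.5312,.033,.1906])*1000)
print("term",tobox(onz("top",((115-1.5)/4+215,(121-1.5)/4+150),.152))*1000)
show([4,97,190])
E
```

```text
knob box [ 4.6152 42.0451 80.6   ]
term [ 64.9971 126.3892  42.    ]
t 0.1 p [ 0.2591 -0.5684  0.2388] box [-153.3076 -598.8743  128.8154] F [-1.1607  0.5422 -0.1578] w 0.087
tool axes cols in box [[-0.001, 0.574, -0.819], [0.001, -0.819, -0.574], [-1.0, -0.001, 0.0]] tool y heading -65.49341690855812 box y 79.5
dist tool cm [ -6.0615 -47.9816 -52.8046] world [0.2815 0.6556 0.0612]
```

```bash
python3 -m inch '[{"translation":[-1.5,0,0],"spin":9},{"translation":[-1.5,0,0],"spin":9},{"translation":[-1.5,0,0],"spin":9},{"translation":[-1.5,0,0],"spin":9},{"translation":[0,0,0],"spin":0}]' 1 20
python3 - <<'E'
from h import *
show([4,97,190])
E
```

```text
time: 0.72
ee_pos: [0.2586, -0.5675, 0.2976]
eef_rot: [-0.702, 0.075, 0.704, 0.079]
ft_force: [-0.3, -0.2, 0.2]
width: 0.0451
t 0.72 p [ 0.2586 -0.5675  0.2976] box [-153.9431 -598.0931  187.6277] F [-0.3383 -0.1612  0.2404] w 0.0451
tool axes cols in box [[-0.004, -0.035, -0.999], [0.005, -0.999, 0.035], [-1.0, -0.005, 0.004]] tool y heading -102.51638198768234 box y 79.5
dist tool cm [  0.0613 -70.0223 -13.3392] world [0.282  0.6547 0.0024]
```

```bash
python3 -m inch '[{"translation":[0,-4.4,-0.9],"spin":-2},{"translation":[0,-4.4,-0.9],"spin":0},{"translation":[0,-4.4,-0.9],"spin":0},{"translation":[0,-4.4,-0.9],"spin":0},{"translation":[0,-4.4,-0.9],"spin":0},{"translation":[0,-4.4,-0.9],"spin":0},{"translation":[0,-4.4,-0.9],"spin":0},{"translation":[0,-4.4,-0.9],"spin":0},{"translation":[0,-4.4,-0.9],"spin":0},{"translation":[0,-4.4,-0.9],"spin":0},{"translation":[0,-4.4,-0.9],"spin":0},{"translation":[0,-4.4,-0.9],"spin":0},{"translation":[0,-4.4,-0.9],"spin":0},{"translation":[0,-4.4,-0.9],"spin":0},{"translation":[0,0,0],"spin":0}]'
python3 - <<'E'
from h import *
show([4,97,190])
E
```

```text
time: 2.6
ee_pos: [0.4798, 0.0425, 0.2856]
eef_rot: [-0.699, 0.037, 0.713, 0.045]
ft_force: [-0.2, -0.1, 0.2]
width: 0.0007
t 2.6 p [0.4798 0.0425 0.2856] box [-47.6172  42.0336 175.641 ] F [-0.2035 -0.0962  0.153 ] w 0.0007
tool axes cols in box [[-0.021, 0.067, -0.998], [0.008, -0.998, -0.067], [-1.0, -0.01, 0.02]] tool y heading -96.66793033764887 box y 79.5
dist tool cm [-1.496  -5.1531 -5.4887] world [0.0608 0.0446 0.0144]
```

```bash
python3 -m inch '[{"translation":[-0.2,-1.4,-1.2],"spin":2},{"translation":[-0.2,-1.4,-1.2],"spin":2},{"translation":[-0.2,-1.4,-1.2],"spin":0},{"translation":[-0.2,-1.4,-1.2],"spin":0},{"translation":[0,0,0],"spin":0}]'
python3 - <<'E'
from h import *
show([4,97,86])
E
```

```text
time: 3.22
ee_pos: [0.5359, 0.0868, 0.2887]
eef_rot: [-0.695, 0.059, 0.713, 0.064]
ft_force: [0.1, -0.9, -0.9]
width: 0.0003
t 3.23 p [0.5359 0.0868 0.2887] box [ -0.5577  95.8037 178.7426] F [ 0.0678 -0.9353 -0.8946] w 0.0003
tool axes cols in box [[-0.026, 0.008, -1.0], [0.005, -1.0, -0.008], [-1.0, -0.005, 0.026]] tool y heading -100.05580740366864 box y 79.5
dist tool cm [ 9.2598 -0.0718 -0.6969] world [ 0.0047  0.0003 -0.0927]
```

```bash
python3 -m inch '[{"translation":[1.6,0,-0.2],"spin":0},{"translation":[1.6,0,-0.2],"spin":0},{"translation":[1.6,0,-0.1],"spin":0},{"translation":[1.6,0,-0.1],"spin":0},{"translation":[1.5,0,-0.1],"spin":0},{"translation":[1.3,0,0],"spin":0},{"translation":[0,0,0],"spin":0}]'
python3 - <<'E'
from h import *
show([4,97,86])
a=optics.camera("side")[:,:,::-1];cv2.imwrite("pics/side1.png",cv2.resize(a[120:300,210:400],None,fx=3,fy=3))
a=optics.camera("top")[:,:,::-1];cv2.imwrite("pics/top1.png",cv2.resize(a[140:290,200:400],None,fx=3,fy=3))
E
```

```text
time: 4.1
ee_pos: [0.5383, 0.0832, 0.1877]
eef_rot: [-0.694, 0.06, 0.715, 0.063]
ft_force: [-0.2, 0.3, 0.9]
width: 0.0005
t 4.1 p [0.5383 0.0832 0.1877] box [ 2.4831 92.7455 77.7137] F [-0.1986  0.3349  0.8691] w 0.0005
tool axes cols in box [[-0.029, 0.008, -1.0], [0.002, -1.0, -0.008], [-1.0, -0.002, 0.029]] tool y heading -100.02641918330899 box y 79.5
dist tool cm [-0.8319 -0.426  -0.1309] world [0.0023 0.0039 0.0083]
```

View pics/side1.png

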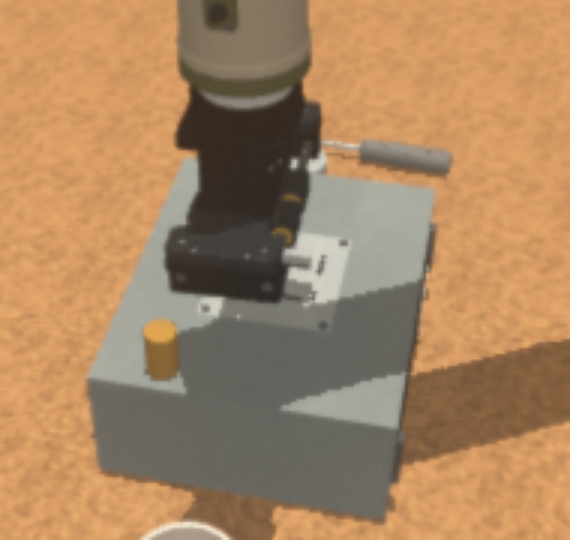

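View pics/top1.png

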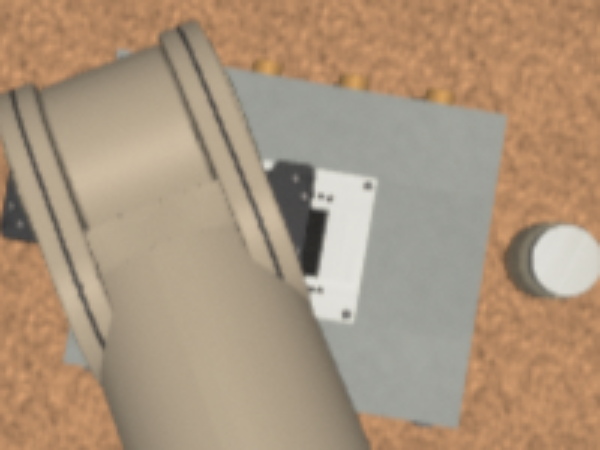

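```bash
python3 -m inch '[{"translation":[-0.2,0.8,0],"spin":0},{"translation":[-0.2,0.8,0],"spin":0},{"translation":[-0.1,0.8,0],"spin":0},{"translation":[0,0.8,0],"spin":0}]'
python3 - <<'E'
from h import *
show([4,-7,82])
E
```

```text
time: 4.7
ee_pos: [0.5347, 0.0513, 0.1968]
eef_rot: [-0.696, 0.059, 0.712, 0.064]
ft_force: [0.4, 2.7, 3.5]
width: 0.0003
t 4.7 p [0.5347 0.0513 0.1968] box [ 4.7233 60.6764 86.813 ] F [0.3989 2.7381 3.5413] w 0.0003
tool axes cols in box [[-0.023, 0.009, -1.0], [0.005, -1.0, -0.009], [-1.0, -0.005, 0.023]] tool y heading -99.96631655775714 box y 79.5
dist tool cm [0.4486 6.7691 0.1251] world [-0.013  -0.0664 -0.0048]
```

```bash
python3 -m inch '[{"translation":[0,0.7,0],"spin":0},{"translation":[0,0.7,0],"spin":0},{"translation":[0,0.7,0],"spin":0},{"translation":[0,0.7,0],"spin":0}]'
python3 - <<'E'
from h import *
show([4,-7,82])
a=optics.camera("side")[:,:,::-1];cv2.imwrite("pics/side2.png",cv2.resize(a[120:300,210:400],None,fx=3,fy=3))
E
```

```text
time: 5.2
ee_pos: [0.5297, 0.022, 0.1972]
eef_rot: [-0.697, 0.059, 0.712, 0.064]
ft_force: [0.0, 1.4, 2.5]
width: 0.0008
t 5.2 p [0.5297 0.022  0.1972] box [ 5.172  31.0032 87.2019] F [0.0321 1.4189 2.5011] w 0.0008
tool axes cols in box [[-0.022, 0.009, -1.0], [0.006, -1.0, -0.01], [-1.0, -0.006, 0.022]] tool y heading -99.95573619110017 box y 79.5
dist tool cm [0.5015 3.802  0.1423] world [-0.0081 -0.0372 -0.0052]
```

View pics/side2.png

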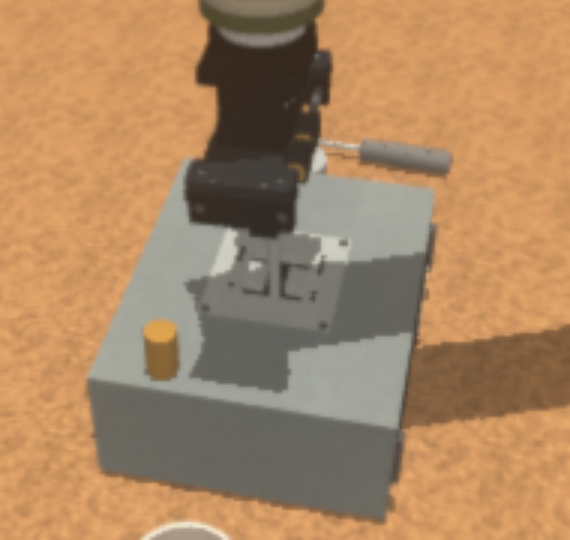

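```bash
python3 -m inch '[{"translation":[0,0.7,0],"spin":0},{"translation":[0,0.7,0.1],"spin":0},{"translation":[0,0.7,0.1],"spin":0},{"translation":[0,0.7,0],"spin":0}]'
python3 - <<'E'
from h import *
show([4,-7,82])
E
```

```text
time: 5.75
ee_pos: [0.5223, -0.0083, 0.1966]
eef_rot: [-0.697, 0.059, 0.712, 0.064]
ft_force: [1.7, 1.5, -0.5]
width: 0.0002
t 5.75 p [ 0.5223 -0.0083  0.1966] box [ 3.3627 -0.1987 86.5949] F [ 1.7149  1.5077 -0.501 ] w 0.0002
tool axes cols in box [[-0.023, 0.008, -1.0], [0.005, -1.0, -0.009], [-1.0, -0.005, 0.023]] tool y heading -100.01508886174895 box y 79.5
dist tool cm [ 0.4548  0.6829 -0.0682] world [-0.0006 -0.0068 -0.0046]
```

Past the middle with low force; push on in small rows until the force rises at the lane's right-hand wall.

```bash
python3 -m inch '[{"translation":[0,0.5,0],"spin":0},{"translation":[0,0.4,0],"spin":0}]';  python3 -m inch '[{"translation":[0,0.4,0],"spin":0}]'
python3 - <<'E'
from h import *
show([4,-7,82])
E
```

```text
time: 6.0
ee_pos: [0.5202, -0.0182, 0.196]
eef_rot: [-0.696, 0.06, 0.712, 0.064]
ft_force: [1.4, 1.5, -0.7]
width: 0.0007
time: 6.12
ee_pos: [0.5193, -0.0223, 0.1958]
eef_rot: [-0.696, 0.059, 0.713, 0.064]
ft_force: [0.9, 2.1, -0.5]
width: 0.0002
t 6.12 p [ 0.5193 -0.0223  0.1958] box [  2.9745 -14.5168  85.7793] F [ 0.9156  2.0904 -0.5166] w 0.0002
tool axes cols in box [[-0.024, 0.008, -1.0], [0.005, -1.0, -0.008], [-1.0, -0.005, 0.024]] tool y heading -100.03754600949614 box y 79.5
dist tool cm [ 0.3788 -0.749  -0.1177] world [ 0.0024  0.0072 -0.0038]
```

```bash
for i in 1; do python3 -m inch '[{"translation":[0,0.3,0],"spin":0}]'; python3 -m inch '[{"translation":[0,0.3,0],"spin":0}]';  done
python3 - <<'E'
from h import *
show([4,-7,82])
a=optics.camera("side")[:,:,::-1];cv2.imwrite("pics/side3.png",cv2.resize(a[120:300,210:400],None,fx=3,fy=3))
E
```

```text
time: 6.25
ee_pos: [0.5186, -0.0253, 0.1956]
eef_rot: [-0.696, 0.059, 0.713, 0.064]
ft_force: [1.6, 3.3, -3.5]
width: 0.0003
time: 6.38
ee_pos: [0.5182, -0.0266, 0.1954]
eef_rot: [-0.696, 0.058, 0.713, 0.065]
ft_force: [3.5, 11.4, -3.4]
width: 0.0004
t 6.38 p [ 0.5182 -0.0266  0.1954] box [  2.7246 -18.9677  85.4388] F [ 3.4683 11.3932 -3.3777] w 0.0004
tool axes cols in box [[-0.025, 0.01, -1.0], [0.007, -1.0, -0.01], [-1.0, -0.007, 0.024]] tool y heading -99.95074207517744 box y 79.5
dist tool cm [ 0.3492 -1.1929 -0.1476] world [ 0.0034  0.0115 -0.0034]
```

View pics/side3.png

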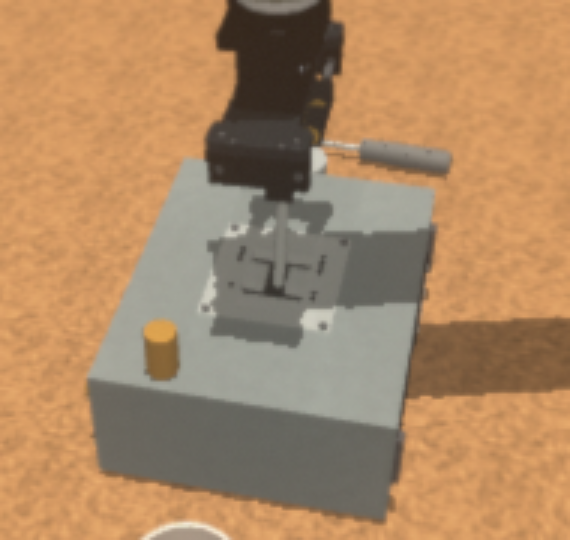

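```bash
python3 -m inch '[{"translation":[0,-1.2,0],"spin":0},{"translation":[0,-1.5,0],"spin":0},{"translation":[0,-1.5,0],"spin":0},{"translation":[0,0,2],"spin":0},{"translation":[0,0,2],"spin":0},{"translation":[0,0,2],"spin":0},{"translation":[0,0,1],"spin":0},{"translation":[0,0,0],"spin":0}]'
python3 - <<'E'
from h import *
show([-60,-43,82])
a=optics.camera("side")[:,:,::-1];cv2.imwrite("pics/side4f.png",a);cv2.imwrite("pics/side4.png",cv2.resize(a[120:300,210:400],None,fx=3,fy=3))
a=optics.camera("top")[:,:,::-1];cv2.imwrite("pics/top4f.png",a);cv2.imwrite("pics/top4.png",cv2.resize(a[140:290,200:400],None,fx=3,fy=3))
E
```

```text
time: 7.42
ee_pos: [0.4556, 0.0331, 0.1978]
eef_rot: [-0.696, 0.057, 0.713, 0.063]
ft_force: [1.2, 0.4, -0.1]
width: 0.0006
t 7.42 p [0.4556 0.0331 0.1978] box [-69.7861  28.374   87.844 ] F [ 1.1736  0.3826 -0.0805] w 0.0006
tool axes cols in box [[-0.024, 0.014, -1.0], [0.006, -1.0, -0.014], [-1.0, -0.006, 0.024]] tool y heading -99.72210171819415 box y 79.5
dist tool cm [ 0.5201  7.1534 -0.8945] world [-0.0034 -0.072  -0.0058]
```

View pics/side4.png

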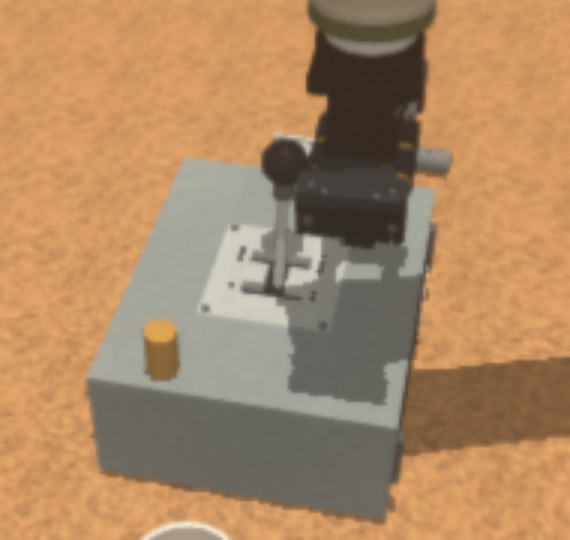

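View pics/top4.png

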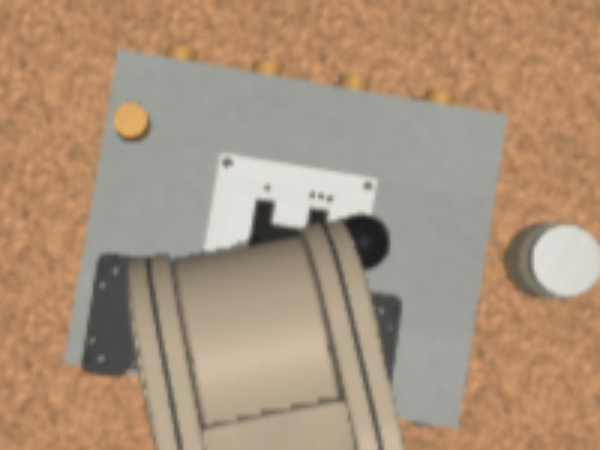

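The lever now leans right: the knob is near (305,174) in the side view and (320,220) in the top view, partly hidden by the arm. Next I'll triangulate it.

```bash
python3 - <<'E'
from h import *
p,e=cross((320.3,220.2),(304.5,173.5));print(tobox(p)*1000,e)
E
python3 -m inch '[{"translation":[0.1,1.5,-0.1],"spin":0},{"translation":[0.1,1.5,-0.1],"spin":0},{"translation":[0,1.5,-0.1],"spin":0},{"translation":[0,1.5,-0.1],"spin":0},{"translation":[0,1.0,-0.1],"spin":0},{"translation":[0,0,0],"spin":0}]'
python3 - <<'E'
from h import *
show([-30,-43,82])
E
```

```text
[  3.7195 -48.3525  82.003 ] 7.828036261285739e-05
time: 8.28
ee_pos: [0.4492, -0.0439, 0.1946]
eef_rot: [-0.696, 0.058, 0.713, 0.064]
ft_force: [-0.1, 0.1, 0.0]
width: 0.0003
t 8.28 p [ 0.4492 -0.0439  0.1946] box [-61.9483 -48.5165  84.5681] F [-0.0594  0.1308  0.0489] w 0.0003
tool axes cols in box [[-0.025, 0.01, -1.0], [0.007, -1.0, -0.01], [-1.0, -0.007, 0.025]] tool y heading -99.94323228013683 box y 79.5
dist tool cm [ 0.1801 -0.5188 -3.2056] world [ 0.0324 -0.0004 -0.0026]
```

```bash
python3 -m inch '[{"translation":[0.1,0,-1],"spin":0},{"translation":[0.1,0,-1],"spin":0},{"translation":[0,-0.1,-1],"spin":0},{"translation":[0,-0.1,-0.7],"spin":0},{"translation":[0,0,-0.7],"spin":0},{"translation":[0,0,-0.7],"spin":0}]'
python3 - <<'E'
from h import *
show([12,-46,82])
E
```

```text
time: 9.02
ee_pos: [0.5032, -0.0498, 0.191]
eef_rot: [-0.695, 0.057, 0.713, 0.064]
ft_force: [-1.9, -1.0, 1.3]
width: 0.0005
t 9.03 p [ 0.5032 -0.0498  0.191 ] box [ -7.8113 -44.4282  80.9605] F [-1.8833 -1.0163  1.3201] w 0.0005
tool axes cols in box [[-0.026, 0.012, -1.0], [0.007, -1.0, -0.012], [-1.0, -0.007, 0.026]] tool y heading -99.82427250352733 box y 79.5
dist tool cm [-0.1569  0.1798 -1.9757] world [ 0.0192 -0.0052  0.001 ]
```

```bash
python3 -m inch '[{"translation":[0,0.1,-0.6],"spin":0},{"translation":[0,0,-0.6],"spin":0}]'; python3 -m inch '[{"translation":[0,0,-0.4],"spin":0}]'; python3 -m inch '[{"translation":[0,0,-0.3],"spin":0}]'
python3 - <<'E'
from h import *
show([12,-46,82])
E
```

```text
time: 9.28
ee_pos: [0.5154, -0.0526, 0.1903]
eef_rot: [-0.695, 0.057, 0.714, 0.064]
ft_force: [-2.0, 0.1, -0.9]
width: 0.0004
time: 9.4
ee_pos: [0.5195, -0.0532, 0.19]
eef_rot: [-0.695, 0.057, 0.714, 0.064]
ft_force: [-1.8, 0.8, -0.8]
width: 0.0003
time: 9.52
ee_pos: [0.5225, -0.0536, 0.1897]
eef_rot: [-0.695, 0.057, 0.714, 0.064]
ft_force: [-2.8, 0.9, -2.4]
width: 0.0002
t 9.53 p [ 0.5225 -0.0536  0.1897] box [ 11.8625 -44.6734  79.7074] F [-2.7648  0.9435 -2.3879] w 0.0002
tool axes cols in box [[-0.028, 0.012, -1.0], [0.007, -1.0, -0.013], [-1.0, -0.008, 0.028]] tool y heading -99.79298236556987 box y 79.5
dist tool cm [-0.2305  0.131  -0.0056] world [-0.0001 -0.0013  0.0023]
```

```bash
python3 -m inch '[{"translation":[0,0,-0.3],"spin":0}]'; python3 -m inch '[{"translation":[0,0,-0.3],"spin":0}]'; python3 -m inch '[{"translation":[0,0,-0.3],"spin":0}]'
python3 - <<'E'
from h import *
show([12,-46,82])
E
```

```text
time: 9.65
ee_pos: [0.5245, -0.0539, 0.1892]
eef_rot: [-0.694, 0.057, 0.715, 0.064]
ft_force: [-12.3, 1.8, 4.8]
width: 0.0002
time: 9.78
ee_pos: [0.5254, -0.0542, 0.1889]
eef_rot: [-0.692, 0.057, 0.717, 0.064]
ft_force: [-20.1, 1.9, 11.3]
width: 0.0006
time: 9.9
ee_pos: [0.5258, -0.0544, 0.1889]
eef_rot: [-0.689, 0.057, 0.719, 0.063]
ft_force: [-20.7, 2.3, 14.5]
width: 0.0005
t 9.9 p [ 0.5258 -0.0544  0.1889] box [ 15.1875 -44.8448  78.8575] F [-20.7275   2.3343  14.4933] w 0.0005
tool axes cols in box [[-0.043, 0.013, -0.999], [0.005, -1.0, -0.013], [-0.999, -0.005, 0.043]] tool y heading -99.76299813968676 box y 79.5
dist tool cm [-0.3009  0.1097  0.3334] world [-0.0033 -0.0006  0.0031]
```

The lever has stopped against the end of the slot at about 20 N. I'll back off straight towards the robot, then rise and move clear to look.

```bash
python3 -m inch '[{"translation":[0,0,0.7],"spin":0},{"translation":[0,0,1.5],"spin":0},{"translation":[0,0,2],"spin":0},{"translation":[0,0,2],"spin":0},{"translation":[-2,0,2],"spin":0},{"translation":[-3,0,2],"spin":0},{"translation":[-3,3,0],"spin":0},{"translation":[-3,4,0],"spin":0},{"translation":[0,5,0],"spin":0},{"translation":[0,5,0],"spin":0},{"translation":[0,5,0],"spin":0},{"translation":[0,5,0],"spin":0},{"translation":[0,5,0],"spin":0},{"translation":[0,0,0],"spin":0}]'
python3 - <<'E'
from h import *
show()
a=optics.camera("side")[:,:,::-1];cv2.imwrite("pics/side5f.png",a);cv2.imwrite("pics/side5.png",cv2.resize(a[120:300,210:400],None,fx=4,fy=3.3))
a=optics.camera("top")[:,:,::-1];cv2.imwrite("pics/top5f.png",a);cv2.imwrite("pics/top5.png",cv2.resize(a[140:290,200:400],None,fx=4,fy=4))
E
```

```text
time: 11.65
ee_pos: [0.3671, -0.3617, 0.3101]
eef_rot: [-0.697, 0.06, 0.712, 0.059]
ft_force: [0.6, 1.3, -0.3]
width: 0.0006
t 11.65 p [ 0.3671 -0.3617  0.3101] box [ -84.8657 -375.9104  200.1303] F [ 0.577   1.2641 -0.2712] w 0.0006
tool axes cols in box [[-0.022, 0.015, -1.0], [-0.003, -1.0, -0.015], [-1.0, 0.003, 0.022]] tool y heading -99.66237868358695 box y 79.5
```

View pics/side5f.png

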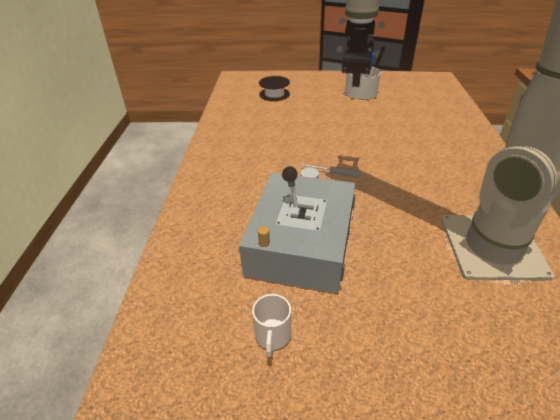

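View pics/top5.png

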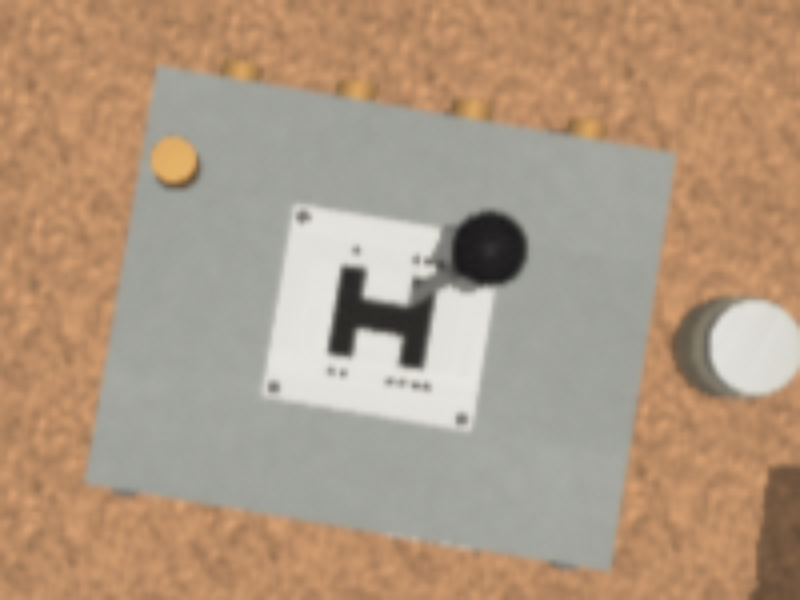

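The lever leans forward right over slot 3. In the top view the knob is at crop (489,247), which is full-frame (322,201.5), and in the side view it is at (290,174). The other objects look unmoved, so I'll measure them.

Run:
```python
from h import *
def blob(im,roi,th):
    m=np.zeros(im.shape[:2],np.uint8);m[roi]=(im[roi].max(2)<th)*255
    m=cv2.morphologyEx(m,cv2.MORPH_OPEN,cv2.getStructuringElement(cv2.MORPH_ELLIPSE,(9,9)))
    c=max(cv2.findContours(m,cv2.RETR_EXTERNAL,cv2.CHAIN_APPROX_NONE)[0],key=cv2.contourArea)
    return cv2.minEnclosingCircle(c)
t=cv2.imread('pics/top5f.png');s=cv2.imread('pics/side5f.png')
a=blob(t,(slice(185,222),slice(305,340)),75);b=blob(s,(slice(162,186),slice(278,302)),75)
p,e=cross(a[0],b[0]);print(a,b,"knob box mm",tobox(p)*1000,"dist to pivot",np.linalg.norm(tobox(p)+[0,0,.08]),e)
q=tobox(p)+[0,0,.08];print("tilts fwd,across",np.arctan2(q[0],q[2]),np.arctan2(-q[1],q[2]))
t0=cv2.imread('pics/top0.png');d=cv2.absdiff(t,t0).max(2)
for n,(x,y,w,h) in dict(term=(233,170,22,22),mug=(140,178,58,40),jar=(370,212,34,32),driver=(408,210,30,88)).items():
    print(n,"max diff",d[y:y+h,x:x+w].max(),(d[y:y+h,x:x+w]>40).sum())
s0=cv2.imread('pics/side0.png');d=cv2.absdiff(s,s0).max(2)
for n,(x,y,w,h) in dict(term=(254,225,20,24),mug=(248,295,48,68),driver=(300,160,62,22)).items(): print("side",n,(d[y:y+h,x:x+w]>40).sum())
```

```text
((321.1542663574219, 201.98936462402344), 9.34414005279541) ((289.5, 174.5), 6.670932292938232) knob box mm [ 41.6809 -44.937   75.8657] dist to pivot 0.16748354232984022 0.000477578859631551
tilts fwd,across 0.2613012007343224 0.2806940837150072
term max diff 6 0
mug max diff 7 0
jar max diff 7 0
driver max diff 79 1009
side term 0
side mug 0
side driver 353
```

View pics/top5f.png

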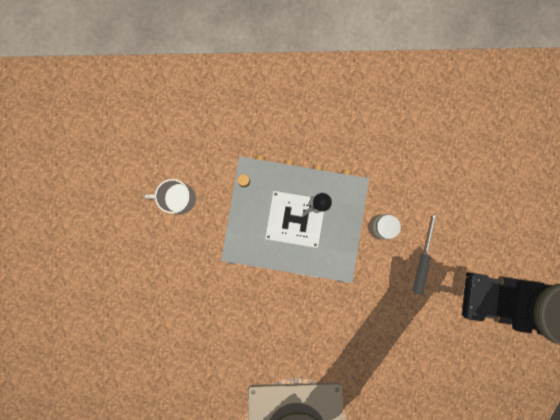

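```bash
python3 -m inch '[{"translation":[0,5,0],"spin":0},{"translation":[0,5,0],"spin":0},{"translation":[0,5,0],"spin":0},{"translation":[0,4,0],"spin":0},{"translation":[0,0,0],"spin":0},{"translation":[0,0,0],"spin":0}]'
python3 - <<'E'
from h import *
t=optics.camera("top")[:,:,::-1];cv2.imwrite("pics/top6.png",t)
d=cv2.absdiff(np.ascontiguousarray(t),cv2.imread('pics/top0.png')).max(2)
print("driver",(d[210:298,408:438]>40).sum()); show()
d=cv2.absdiff(np.ascontiguousarray(t),cv2.imread('pics/top5f.png')).max(2);print("knob still",(d[185:222,305:340]>40).sum())
E
```

```text
time: 12.5
ee_pos: [0.3458, -0.5415, 0.3142]
eef_rot: [-0.7, 0.052, 0.71, 0.051]
ft_force: [0.1, 0.2, 0.1]
width: 0.0006
driver 0
t 12.55 p [ 0.3456 -0.5416  0.3142] box [ -73.1412 -556.7266  204.1773] F [ 0.461   0.6287 -0.1967] w 0.0007
tool axes cols in box [[-0.013, 0.037, -0.999], [-0.003, -0.999, -0.037], [-1.0, 0.002, 0.013]] tool y heading -98.39786181802062 box y 79.5
knob still 0
```

The earlier screwdriver difference was only the arm's shadow at (424,270). With the arm out of the way the difference is zero, and the knob has stayed at (322,202). I'm handing in.

```bash
python3 -c "
from bench import close_job
print(close_job())"
```

```text
the job is handed in; nothing more can be done
None
```

The changeover lever is fully home in slot 3 (far right), and I handed the job in at about 12.6 s with the hand clear.

**What I did:** I measured the lever as already in the neutral passage, about 0.03 rad forward, so I did not move it to neutral first. With closed fingertips I pushed the knob across to the right until it met the lane wall at about 11 N. I then went round to the near side and pushed it forward to the end of slot 3, at about 21 N along the slot and 25 N in total. After that I backed off and moved away.

**Last checks:**
- **Lever position:** the knob is at about (+42, −45, +76) mm from gate_middle in box axes, a forward tilt of about 0.26 and a rightward tilt of about 0.28. Both tilts are slightly over the nominal 0.25. The rightward tilt sits at the edge of the 0.03 of play, and both agree within measuring error.
- **Lift:** the knob measured 167.5 mm from the pivot against 170 mm nominal, so it was not pulled up. It measured about 4 mm lower than the stated height, which I put down to calibration and knob-outline error.
- **Other objects:** the terminator, mug, jar and screwdriver showed no change from the first top picture. The screwdriver first appeared to differ, but that was the arm's shadow and it cleared once the arm moved off.
- **Knob at rest:** it did not move between the last two pictures.

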